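Ring the bell at the empty platter

TASK

One of the three buffet platters is empty: call the kitchen by gently pressing down the plunger of the bell that stands in front of that platter with the fingertips, so that it rings, then let it spring back up and draw the hand at least 10 cm away from it. Do not pick up or shove the bell, leave the other two bells silent, and leave everything else standing where it is.

Things in the scene. Friction and masses are not known exactly. Their poses are not given: they have to be found in the camera images.
- platter_empty: the empty platter: bare steel, nothing on it. Rounded steel platter, 200 mm along its y axis by 140 mm along x, rim 12 mm high, fixed to the table. Origin: centre of its underside; its -x axis points to its bell, roughly towards the robot.
- platter_sausage: platter covered with reddish-brown sausage slices, to about 25 mm high. Rounded steel platter, 200 mm along its y axis by 140 mm along x, rim 12 mm high, fixed to the table. Origin: centre of its underside; its -x axis points to its bell, roughly towards the robot.
- platter_cheese: platter covered with pale yellow cheese cubes, to about 25 mm high. Rounded steel platter, 200 mm along its y axis by 140 mm along x, rim 12 mm high, fixed to the table. Origin: centre of its underside; its -x axis points to its bell, roughly towards the robot.
- bell_a: loose service bell, 0.2 to 0.35 kg, one of three alike: round black base 74 mm across, brass dome (top at 45 mm), black round plunger button on top, 20 mm across, its top 60 mm above the table. Each stands in front (robot side) of its platter, centres about 135 mm apart; other platters are over 190 mm away. Origin: centre of its underside; z up, yaw means nothing
- bell_a_top (a point): centre of the top face of the plunger of bell_a, 60 mm above the table at rest; moves down with the plunger
- plunger_a (a joint): plunger of bell_a: 0 m up (at rest), grows as it is pressed down, 0.007 m fully down; a spring pushes it back up (1.2 N at the top, 4 N fully down). The bell rings when it has gone down 3.5 mm
- bell_b: loose service bell, 0.2 to 0.35 kg, one of three alike: round black base 74 mm across, brass dome (top at 45 mm), black round plunger button on top, 20 mm across, its top 60 mm above the table. Each stands in front (robot side) of its platter, centres about 135 mm apart; other platters are over 190 mm away. Origin: centre of its underside; z up, yaw means nothing
- bell_b_top (a point): centre of the top face of the plunger of bell_b, 60 mm above the table at rest; moves down with the plunger
- plunger_b (a joint): plunger of bell_b: 0 m up (at rest), grows as it is pressed down, 0.007 m fully down; a spring pushes it back up (1.2 N at the top, 4 N fully down). The bell rings when it has gone down 3.5 mm
- bell_c: loose service bell, 0.2 to 0.35 kg, one of three alike: round black base 74 mm across, brass dome (top at 45 mm), black round plunger button on top, 20 mm across, its top 60 mm above the table. Each stands in front (robot side) of its platter, centres about 135 mm apart; other platters are over 190 mm away. Origin: centre of its underside; z up, yaw means nothing
- bell_c_top (a point): centre of the top face of the plunger of bell_c, 60 mm above the table at rest; moves down with the plunger
- plunger_c (a joint): plunger of bell_c: 0 m up (at rest), grows as it is pressed down, 0.007 m fully down; a spring pushes it back up (1.2 N at the top, 4 N fully down). The bell rings when it has gone down 3.5 mm
- shaker: bystander: loose white ceramic salt shaker with steel cap, 44 mm across, 74 mm tall, standing between bells. Origin: centre of its underside
- ramekin: bystander: loose small white ceramic cup, 48 mm across, 36 mm tall, standing between bells. Origin: centre of its underside
There are look-alikes about, which are no part of the job. Leave any blue look-alike of the bell_a alone.

How it is judged:
By the outcome, as a careful person would: the job done as asked, in the order asked, and still so for the second after the job is handed in, with the robot touching nothing.
It also fails if it takes over 32 s, if anything falls off the work surface, if the arm or the gripper's body presses on something with over 40 N, if the wrist force passes 120 N, or if a joint passes its speed limit or range.

ROBOT

A 6-joint arm with a two-finger parallel gripper is mounted at the origin on the work surface. World frame = base frame: x ahead of the robot, y to its left, z up, the work surface at z = 0. Lengths are in m, angles in rad, forces in N, time in s.
With the tool pointing down it reaches from about 0.35 to 0.775 m from the base axis. Payload 7.3 kg.
Tool frame: the origin (TCP) lies at the very end of the fingers, on their centre line; the grasp point (between the pads) lies 19 mm behind it (robot.tcp_to_grasp is the distance from the TCP to the grasp point, in m); x points along the fingers, y is the direction in which the jaws open and shut, and the axes are right-handed (so a half turn about x gives the same grasp; the last joint's range is limited). The gripper opens to 92 mm and grips with 3 to 60 N. Pads are 19 mm wide; open, the fingers measure 130 mm over their backs; the gripper's body (75 mm by 190 mm) begins 47 mm behind the grasp point.
Start: joints at [-1.433, 0.342, 1.524, -0, 1.275, -0.146], TCP at [0.147, -0.504, 0.227] pointing down, gripper open.
Joint ranges: [-2.53, 2.53], [-0.77, 2.02], [0.04, 2.7], [-1, 4.14], [0.28, 2.66], [-3.11, 3.11]. Speed limits (rad/s): [2.57, 2.57, 3.14, 3.14, 3.14, 3.14].

INTERFACE

Orientations are given as [roll, pitch, yaw] about the fixed x, y, z axes, in that order (R = Rz(yaw) Ry(pitch) Rx(roll)).
In Python, from cell import robot gives the robot as it stands.
- The arm moves only by the tool move_arm, never from a script. Its argument "increments" is a list of rows, each a list of 4 numbers: the shift along the tool's x, y, z normalised to -1 to 1, where 1 is 40 cm, then the turn about the tool's x normalised to -1 to 1, where 1 is 60 degrees. In form: [[dx, dy, dz, twist], ...]. A call has 1 to 5 rows; each row is the pose to reach, as a shift and turn from the pose commanded when the call began, along the tool's axes at that moment; what a row does not reach only later rows make up. A row lasts 1/8 s, in which the tool goes at most 62.5 mm and 10.7 degrees, less where a joint would pass 70% of its speed; a pose out of reach is approached as far as the arm can. A call with a number of a shift or a turn outside -1 to 1 is refused whole. A call with a gripper value outside its range is refused whole. "gripper" is the closure, from 0 (fully open) to 1 (shut), set as the call begins (left out, the last holds). The fingers move at their own pace and stop on an object; "squeeze" is the grip in N (left out, the last holds). Time passes only in rows, so rows that repeat a pose let the fingers close. It gives the time, the measured TCP pose, the force and the opening at its end, in the units of the state.
- robot.observe(): the state, without advancing time (a new reading comes with each control period).
- robot.read_camera(name): name is "scene" or "side" or "wrist"; returns the picture (400x640x3 uint8, red, green, blue); there is no depth.
- robot.camera_params(name): a dict with "fx", "fy", "cx", "cy" (pixels), "R" (3x3) and "t" (3): a world point X has camera coordinates R X + t; the wrist camera has in their place "tool_from_camera" (4x4, takes a point from camera to tool coordinates, whose origin is the TCP and whose axes are the tool frame's). Camera axes: x right, y down, z forward; pixel columns grow to the right and rows downward; lengths in m; the calibration is good to about 2 mm. A picture is of the moment at which its call begins: read the wrist's pose just before it. camera_params takes no time and is no camera call.
- robot.hand_in(): hands the job in, once; it reports no verdict.
The state is a dict: "time": time; "qpos": joint angles; "qvel": joint speeds; "joint_efforts": joint torques, N m; "tool_pos": TCP position; "tool_rot": TCP orientation; "contact_force": force on the tool from outside, world axes, zero at the start; "torque": the same for the moment, N m; "opening": finger opening in m.
Only numpy, scipy, OpenCV 4.12 (cv2) and the standard library are available. Lean on these libraries where they do the work, as an engineer would, in place of code of your own. Each camera call takes 0.05 s, during which the arm holds its last target.

## Working session

There is one attempt and no reset: what is moved stays moved. The work goes in short steps, Python scripts to look and compute and a tool call to move; the robot and the scene stay as the last step left them, time stands still between calls to the robot, and variables do not carry over. Pictures are saved under pics/ and viewed, and the job is handed in when it is done.

Besides the shell and the picture viewer there is one more tool, called after "Call:" as a command line: name --pt "numbers of a row" for each row, then --argument value for the rest. move_arm: Moves the arm, as the interface text tells. Its arguments: {"type":"object","properties":{"increments":{"type":"array","items":{"type":"array","items":{"type":"number"}}},"gripper":{"type":"number"},"squeeze":{"type":"number"}},"required":["increments"]}

```bash
ls; mkdir -p pics; python3 - <<'E'
from cell import robot
import cv2
s=robot.observe();print(s)
for n in("scene","side"):
    cv2.imwrite(f"pics/{n}0.png",robot.read_camera(n)[:,:,::-1]);print(n,robot.camera_params(n))
print(robot.camera_params("wrist"))
E
```

```text
pics
{'time': 0.0, 'qpos': array([-1.43296533e+00,  3.42742743e-01,  1.52506308e+00,  1.64855725e-05,
        1.27540910e+00, -1.46008594e-01]), 'qvel': array([ 1.11014419e-04, -1.13889100e-04, -1.37363958e-03, -1.46041656e-03,
       -8.42513946e-05,  1.69060300e-04]), 'joint_efforts': array([-3.46255765e-04, -4.31243277e+01, -2.44226432e+01,  7.15763122e-02,
        5.58116147e-02, -1.42140502e-04]), 'tool_pos': array([ 0.14698488, -0.50355477,  0.22601851]), 'tool_rot': array([-1.72652174,  1.56917398,  1.69890569]), 'contact_force': array([-0.36834882,  0.1093042 ,  0.11473605]), 'torque': array([ 0.03571839, -0.02189964, -0.01231281]), 'opening': 0.09192375068862878}
scene {'fx': 509.2304803081511, 'fy': 509.2304803081511, 'cx': 311.83661138775295, 'cy': 194.84092696528072, 'R': array([[ 0.06085321,  0.99804762, -0.01406543],
       [ 0.86747671, -0.05985201, -0.49386424],
       [-0.49374187,  0.01785179, -0.86942526]]), 't': array([-0.0200857 , -0.4247006 ,  1.32064665])}
side {'fx': 394.13208449875975, 'fy': 394.13208449875975, 'cx': 326.7539614650564, 'cy': 196.4441436889051, 'R': array([[-0.99276741, -0.11759844, -0.02415514],
       [-0.03631653,  0.48594952, -0.87323203],
       [ 0.1144289 , -0.86603907, -0.48670562]]), 't': array([0.51259475, 0.07698719, 0.73487083])}
{'fx': 284.40800166169373, 'fy': 284.40800166169373, 'cx': 318.175494829377, 'cy': 201.34779313493908, 'tool_from_camera': array([[-1.15163367e-04, -3.02260229e-01,  9.53225441e-01,
        -1.56335400e-01],
       [ 9.99999846e-01, -5.51783333e-04, -5.41517300e-05,
        -1.62661693e-04],
       [ 5.42341825e-04,  9.53225288e-01,  3.02260246e-01,
        -8.31477125e-02],
       [ 0.00000000e+00,  0.00000000e+00,  0.00000000e+00,
         1.00000000e+00]])}
```

View pics/scene0.png

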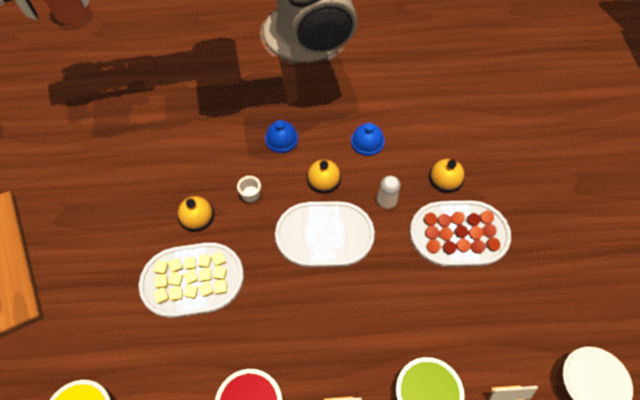

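View pics/side0.png

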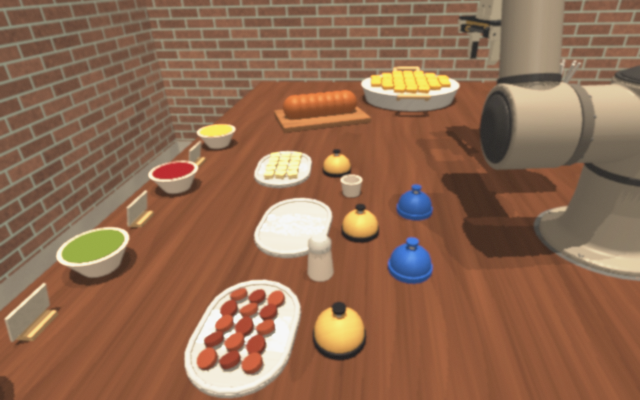

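Scene view: the cheese platter is at (191,279), the empty one at (325,234) and the sausage one at (461,233). The brass bells are at (195,211), (324,175) and (447,174), and there are two blue look-alikes at (281,136) and (368,138). The bell in front of the empty platter is the brass one at (324,175), which is (360,222) in the side view. I'll measure it and confirm in a crop.

```bash
cat > h.py <<'E'
import numpy as np,cv2
from cell import robot
def ray(n,u,v):
    p=robot.camera_params(n);R=p['R'];c=-R.T@p['t']
    return c,R.T@np.array([(u-p['cx'])/p['fx'],(v-p['cy'])/p['fy'],1])
def plane(n,u,v,z):
    c,d=ray(n,u,v);return c+d*(z-c[2])/d[2]
def tri(a,b):
    (c1,d1),(c2,d2)=ray("scene",*a),ray("side",*b)
    s=np.linalg.lstsq(np.c_[d1,-d2],c2-c1,rcond=None)[0]
    p,q=c1+s[0]*d1,c2+s[1]*d2
    return (p+q)/2,np.linalg.norm(p-q)
E
python3 - <<'E'
from h import *
out={}
roi={"scene":(300,150,50,50),"side":(335,198,52,50)}
tops={}
for n,(x,y,w,h) in roi.items():
    im=cv2.imread(f"pics/{n}0.png");hsv=cv2.cvtColor(im,cv2.COLOR_BGR2HSV)
    c=hsv[y:y+h,x:x+w]
    dark=(c[...,2]<50).astype(np.uint8)
    k,l,st,ce=cv2.connectedComponentsWithStats(dark)
    for i in range(1,k):
        if st[i,4]>8: print(n,'dark',st[i]+np.array([x,y,0,0,0]),ce[i]+[x,y])
    m=((c[...,0]>12)&(c[...,0]<32)&(c[...,1]>120)&(c[...,2]>120))
    ys,xs=np.nonzero(m);print(n,'brass',xs.min()+x,xs.max()+x,ys.min()+y,ys.max()+y)
    cv2.imwrite(f"pics/{n}_crop.png",cv2.resize(im[y-15:y+h+45,x-20:x+w+20],None,fx=5,fy=5,interpolation=cv2.INTER_NEAREST))
# all bells/platters rough
for nm,u,v,z in [("bellE",324,165,.06),("bellS",452,163,.06),("bellC",190,203,.06),("plE",325,234,.01),("plS",461,233,.01),("plC",191,279,.01),("blue1",281,124,.06),("blue2",369,126,.06),("shaker",390,182,.074),("ram",249,182,.036)]:
    print(nm,plane("scene",u,v,z).round(3))
E
for n in scene side; do :; done
```

```text
scene dark [321 162   6   6  30] [323.63333333 164.63333333]
scene dark [308 183  30  10  65] [322.98461538 189.29230769]
scene brass 307 339 159 189
side dark [343 233  34   9  79] [358.79746835 238.27848101]
side brass 342 378 209 236
bellE [0.454 0.018 0.06 ]
bellS [0.468 0.28  0.06 ]
bellC [ 0.525 -0.252  0.06 ]
plE [0.587 0.011 0.01 ]
plS [0.603 0.283 0.01 ]
plC [ 0.664 -0.253  0.01 ]
blue1 [ 0.343 -0.067  0.06 ]
blue2 [0.362 0.122 0.06 ]
shaker [0.512 0.145 0.074]
ram [ 0.47  -0.138  0.036]
```

```bash
cd pics; python3 -c "
import cv2,numpy as np
a=cv2.imread('scene_crop.png');b=cv2.imread('side_crop.png')
h=max(a.shape[0],b.shape[0]);p=lambda i:cv2.copyMakeBorder(i,0,h-i.shape[0],0,0,cv2.BORDER_CONSTANT)
o=np.hstack([p(a),p(b)]);print(o.shape,a.shape);cv2.imwrite('crop1.png',cv2.resize(o,(int(o.shape[1]*.8),int(o.shape[0]*.8))))"
```

```text
(550, 910, 3) (550, 450, 3)
```

View pics/crop1.png

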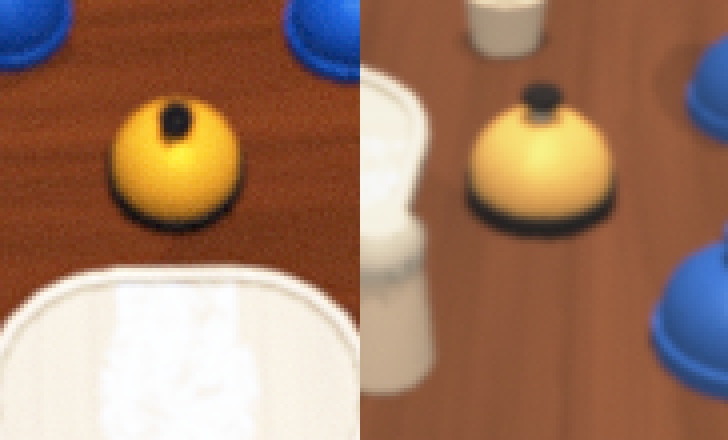

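The crop confirms it: a brass bell with a black plunger stands directly in front of the bare platter, and the blue bells are separate. Next I'll triangulate the button and work out the move.

```bash
python3 - <<'E'
from h import *
from scipy.spatial.transform import Rotation as Ro
for a,b in [((324,164),(360.2,206)),((324,163),(360.2,206))]: print(tri(a,b))
print(plane("scene",324,163.7,.06),plane("side",360.2,206,.06))
s=robot.observe();R=Ro.from_euler('xyz',s['tool_rot']).as_matrix();print(R.round(3))
for T in ([.453,.018,.12],):
    print((R.T@(np.array(T)-s['tool_pos'])/.4).round(4))
E
```

```text
(array([0.45002884, 0.01826289, 0.05844671]), np.float64(0.001726877257238895))
(array([0.44924248, 0.01867417, 0.05934889]), np.float64(0.00017441572788721893))
[0.45127817 0.01848847 0.06      ] [0.44927235 0.01988047 0.06      ]
[[-0.     0.28  -0.96 ]
 [ 0.001 -0.96  -0.28 ]
 [-1.    -0.001 -0.   ]]
[ 0.267  -1.0373 -1.0995]
```

Call:
move_arm --pt "0 -0.1 -0.105 0" --pt "0 -0.2 -0.21 0" --pt "0 -0.3 -0.315 0" --pt "0 -0.4 -0.42 0" --pt "0 -0.5 -0.525 0" --gripper 1 --squeeze 5

```text
time: 0.72
tool_pos: [0.2931, -0.2515, 0.2266]
tool_rot: [-3.033, 1.571, 0.392]
contact_force: [1.3, -0.1, -0.1]
opening: 0.0466
```

Call:
move_arm --pt "0 -0.1 -0.105 0" --pt "0 -0.2 -0.21 0" --pt "0.05 -0.3 -0.315 0" --pt "0.1 -0.4 -0.42 0" --pt "0.15 -0.5 -0.525 0"

```text
time: 1.35
tool_pos: [0.4389, -0.0006, 0.1661]
tool_rot: [2.081, 1.57, -0.777]
contact_force: [0.2, -0.4, 0.2]
opening: 0.0007
```

```bash
cat > look.py <<'E'
import sys
from h import *
from scipy.spatial.transform import Rotation as Ro
def wrist(fn):
    s=robot.observe();im=robot.read_camera("wrist");cv2.imwrite(fn,im[:,:,::-1])
    p=robot.camera_params("wrist");R=Ro.from_euler('xyz',s['tool_rot']).as_matrix();T=p['tool_from_camera']
    return s,R,p,T
def wplane(s,R,p,T,u,v,z):
    c=s['tool_pos']+R@T[:3,3];d=R@T[:3,:3]@np.array([(u-p['cx'])/p['fx'],(v-p['cy'])/p['fy'],1])
    return c+d*(z-c[2])/d[2]
E
python3 - <<'E'
from look import *
s,R,p,T=wrist("pics/w1.png")
print(s['time'],s['tool_pos'],s['contact_force'],s['opening'],R.round(3))
q=np.array([.45,.019,.06]);pc=np.linalg.inv(T)@np.r_[R.T@(q-s['tool_pos']),1]
print(pc, pc[0]/pc[2]*p['fx']+p['cx'],pc[1]/pc[2]*p['fy']+p['cy'])
E
```

```text
1.35 [ 0.43887756 -0.00057089  0.16606111] [ 0.18112435 -0.4061135   0.22832491] 0.0006958553723946775 [[ 0.    0.28 -0.96]
 [-0.   -0.96 -0.28]
 [-1.    0.   -0.  ]]
[-0.01554941 -0.01542529  0.27037658  1.        ] 301.8191337847569 185.12199968475642
```

View pics/w1.png

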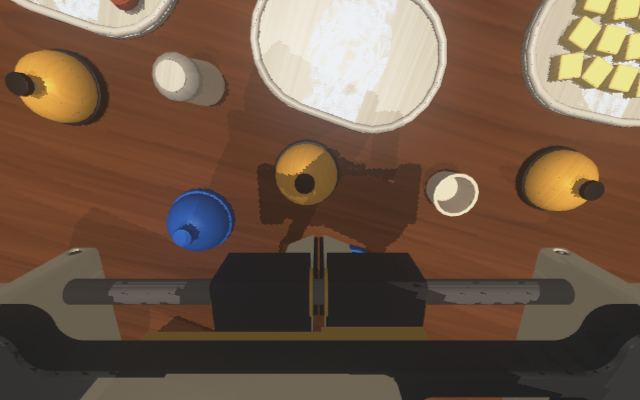

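The wrist view shows the target's button at (304,184), against a prediction of (302,185), so they agree to about 2 mm. The empty platter is directly behind it.

```bash
python3 - <<'E'
from look import *
s=robot.observe();p=robot.camera_params("wrist");R=Ro.from_euler('xyz',s['tool_rot']).as_matrix();T=p['tool_from_camera']
im=cv2.imread("pics/w1.png");c=im[170:200,290:320].max(2)<60
k,l,st,ce=cv2.connectedComponentsWithStats(c.astype(np.uint8));print([(st[i],ce[i]+[290,170]) for i in range(1,k) if st[i,4]>30])
w=wplane(s,R,p,T,304.5,184,.06);print(w)
for q in (w,[.45,.0185,.06]): print(((R.T@(np.array(q)-s['tool_pos']))/.4).round(4))
E
```

```text
[(array([  5,   4,  19,  20, 302], dtype=int32), array([304.19536424, 183.18874172]))]
[0.45329509 0.02271469 0.06      ]
[ 0.2596 -0.0326 -0.0445]
[ 0.2596 -0.0248 -0.0336]
```

Call:
move_arm --pt "0.08 -0.03 -0.04 0" --pt "0.15 -0.03 -0.04 0" --pt "0.2 -0.03 -0.04 0" --pt "0.22 -0.03 -0.04 0" --pt "0.22 -0.03 -0.04 0"

```text
time: 2.02
tool_pos: [0.4501, 0.0135, 0.0785]
tool_rot: [-0.336, 1.57, 3.09]
contact_force: [0.3, 0.4, 0.2]
opening: 0.0005
```

```bash
python3 - <<'E'
from look import *
s,R,p,T=wrist("pics/w2.png");print(s['time'],s['tool_pos'],s['contact_force'])
ims=[]
for n,(x,y) in {"scene":(324,165),"side":(360,210)}.items():
    im=robot.read_camera(n)[:,:,::-1];ims.append(cv2.resize(im[y-50:y+50,x-40:x+40],None,fx=5,fy=5,interpolation=cv2.INTER_CUBIC))
cv2.imwrite("pics/c2.png",np.hstack(ims))
for n in("scene","side"):
    p=robot.camera_params(n);c=p['R']@s['tool_pos']+p['t'];print(n,c[:2]/c[2]*p['fx']+[p['cx'],p['cy']])
E
```

```text
2.025 [0.45006864 0.01349599 0.07854788] [0.29754349 0.43703259 0.18151013]
scene [321.55650523 158.33001233]
side [360.09369462 195.70030488]
```

View pics/c2.png

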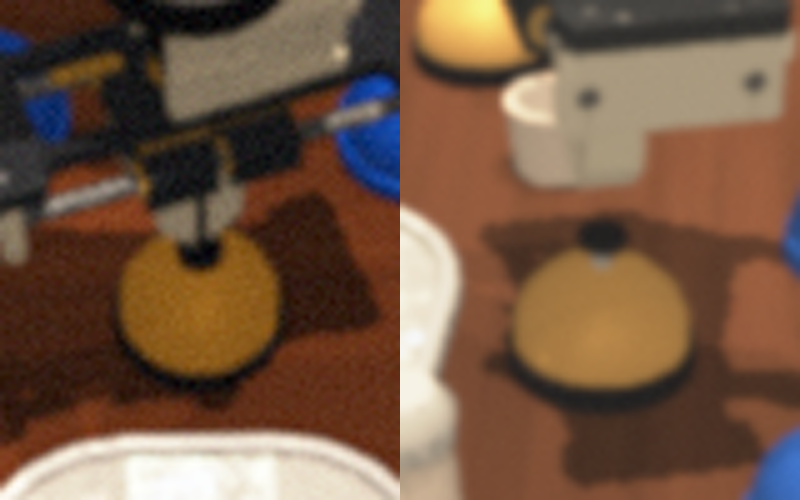

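View pics/w2.png

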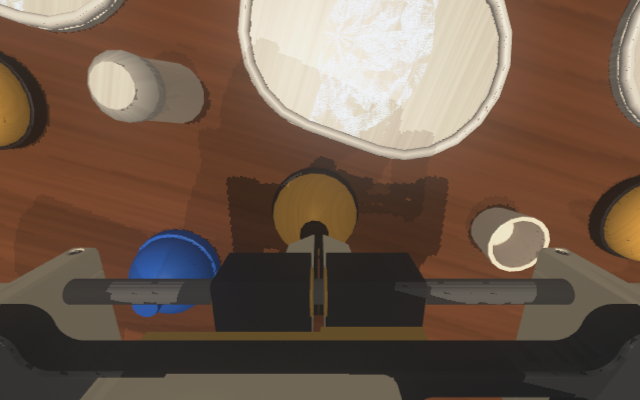

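```bash
python3 - <<'E'
from look import *
s=robot.observe();p=robot.camera_params("wrist");R=Ro.from_euler('xyz',s['tool_rot']).as_matrix();T=p['tool_from_camera']
print(s['time'],s['tool_pos'])
# w1 with pose at 1.35
s1=dict(tool_pos=np.array([.43888,-.00057,.16606]));R1=np.array([[0,.28,-.96],[0,-.96,-.28],[-1,0,0]])
print(wplane(s1,R1,p,T,304.3,183.5,.06))
print(((R.T@(np.array([.450,.0185,.06])-s['tool_pos']))/.4).round(4))
E
```

```text
2.175 [0.4507907  0.01340206 0.07946611]
[0.45215449 0.0171964  0.06      ]
[ 0.0487 -0.0128 -0.0016]
```

Call:
move_arm --pt "0 -0.012 -0.003 0" --pt "0.01 -0.012 -0.003 0" --pt "0.02 -0.012 -0.003 0" --pt "0.03 -0.012 -0.003 0" --pt "0.03 -0.012 -0.003 0"

```text
time: 2.8
tool_pos: [0.4498, 0.0185, 0.0663]
tool_rot: [-0.308, 1.57, 3.117]
contact_force: [-0.4, 0.2, -0.9]
opening: 0.0005
```

```bash
python3 - <<'E'
from look import *
s=robot.observe();print(s['time'],s['tool_pos'],s['contact_force'])
ims=[]
for n,(x,y) in {"scene":(324,165),"side":(360,210)}.items():
    im=robot.read_camera(n)[:,:,::-1];ims.append(cv2.resize(im[y-50:y+50,x-40:x+40],None,fx=5,fy=5,interpolation=cv2.INTER_CUBIC))
cv2.imwrite("pics/c3.png",np.hstack(ims))
s=robot.observe();print(s['time'],s['tool_pos'],s['contact_force'])
E
```

```text
2.8 [0.44976112 0.01852092 0.06628157] [-0.38867257  0.21954123 -0.90293787]
2.9 [0.4500277  0.01847152 0.06661402] [ 0.5968513  -0.01454557 -0.42131374]
```

View pics/c3.png

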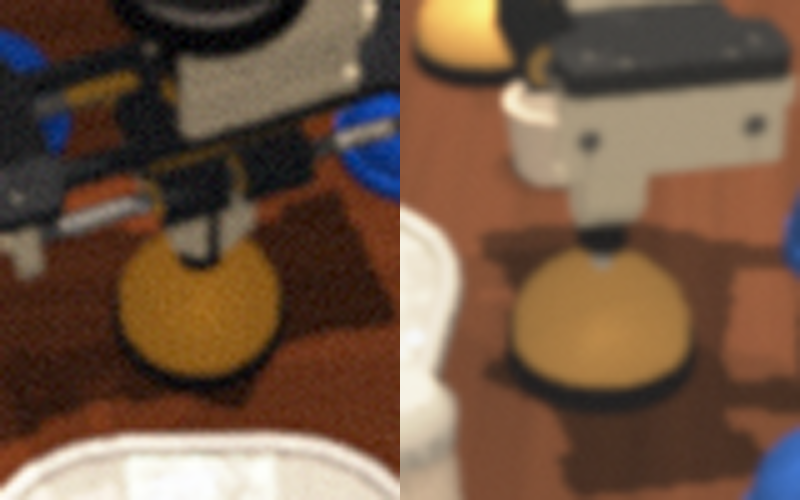

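The fingertips are centred just above the button, at (600,235) in the side half of the crop. Now a gentle press.

Call:
move_arm --pt "0.008 0 0 0" --pt "0.015 0 0 0" --pt "0.02 0 0 0" --pt "0.025 0 0 0" --pt "0.028 0 0 0"

```text
time: 3.52
tool_pos: [0.4501, 0.0185, 0.0555]
tool_rot: [2.116, 1.571, -0.742]
contact_force: [-0.3, 0.3, 3.3]
opening: 0.0005
```

```bash
python3 - <<'E'
from look import *
s=robot.observe();print(s['time'],s['tool_pos'],s['contact_force'])
ims=[]
for n,(x,y) in {"scene":(324,165),"side":(360,210)}.items():
    im=robot.read_camera(n)[:,:,::-1];ims.append(cv2.resize(im[y-50:y+50,x-40:x+40],None,fx=5,fy=5,interpolation=cv2.INTER_CUBIC))
    s=robot.observe();print(s['time'],s['tool_pos'],s['contact_force'])
cv2.imwrite("pics/c4.png",np.hstack(ims))
E
```

```text
3.525 [0.45007702 0.01850409 0.05550301] [-0.30113506  0.25459302  3.30446929]
3.575 [0.45005262 0.0185129  0.05542028] [-0.65802769  0.16221519  2.40710009]
3.625 [0.45004819 0.01851104 0.05550588] [-0.39949959  0.5670548   2.5221604 ]
```

View pics/c4.png

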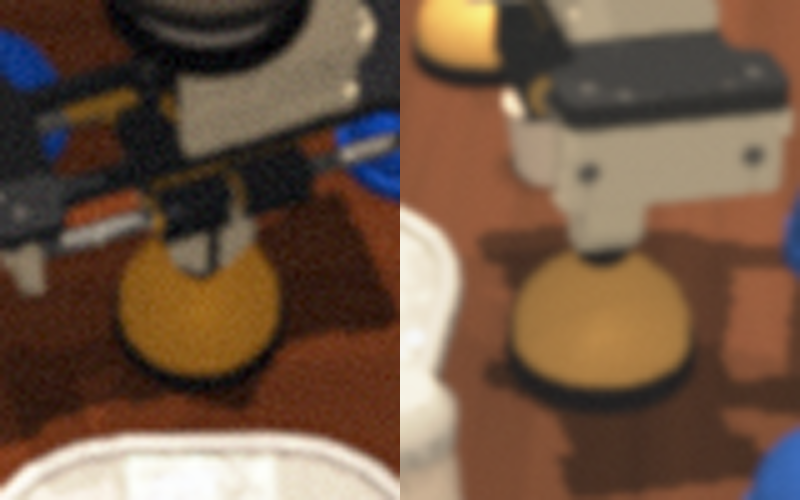

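The force is about 2.7 N and the travel about 4.5 mm. I'll press 1.5 mm more for margin.

Call:
move_arm --pt "0.002 0 0 0" --pt "0.004 0 0 0" --pt "0.004 0 0 0"

```text
time: 4.0
tool_pos: [0.4501, 0.0185, 0.0539]
tool_rot: [2.01, 1.571, -0.847]
contact_force: [-0.3, -0.5, 3.3]
opening: 0.0005
```

```bash
python3 - <<'E'
from look import *
for i in range(3):
    s=robot.observe();print(s['time'],s['tool_pos'],s['contact_force']);robot.read_camera("side")
E
```

```text
4.0 [0.45006881 0.01851405 0.0539141 ] [-0.2903815  -0.46862911  3.3358841 ]
4.05 [0.45007102 0.01853992 0.05392916] [-1.6967378   0.1745968   3.94717519]
4.1 [0.45009488 0.01850231 0.05396181] [-1.34476389 -0.45213471  2.47092143]
```

The travel is now about 6 mm at 3–4 N. I'll draw straight up, slowly at first.

Call:
move_arm --pt "-0.015 0 0 0" --pt "-0.04 0 0 0" --pt "-0.12 0 0 0" --pt "-0.24 0 0 0" --pt "-0.36 0 0 0"

```text
time: 4.78
tool_pos: [0.4496, 0.0186, 0.1997]
tool_rot: [-0.251, 1.57, -3.109]
contact_force: [0.5, -1.1, -0.3]
opening: 0.0003
```

Call:
move_arm --pt "-0.05 0 0 0" --pt "-0.08 0 0 0" --pt "-0.08 0 0 0" --pt "-0.08 0 0 0"

```text
time: 5.28
tool_pos: [0.4494, 0.0186, 0.2289]
tool_rot: [-0.373, 1.569, 3.052]
contact_force: [-0.3, -0.9, -0.3]
opening: 0.0003
```

```bash
python3 - <<'E'
from look import *
s=robot.observe();print(s['time'],s['tool_pos'],s['contact_force'],abs(s['qvel']).max())
for n in ("scene","side"):
    cv2.imwrite(f"pics/{n}9.png",robot.read_camera(n)[:,:,::-1])
a=cv2.imread("pics/side0.png");b=cv2.imread("pics/side9.png")
cv2.imwrite("pics/d9.png",np.hstack([cv2.resize(i[150:290,290:420],None,fx=3,fy=3) for i in(a,b)]))
E
```

```text
5.275 [0.44943483 0.01859691 0.22888643] [-0.30326778 -0.93324308 -0.34363322] 0.005830638823112506
```

View pics/d9.png

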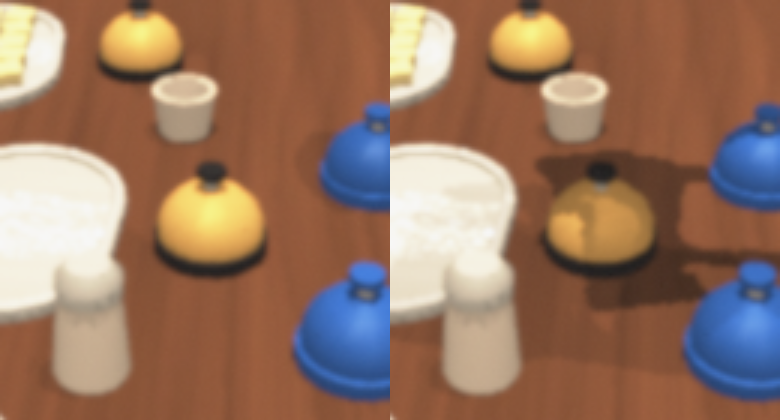

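View pics/side9.png

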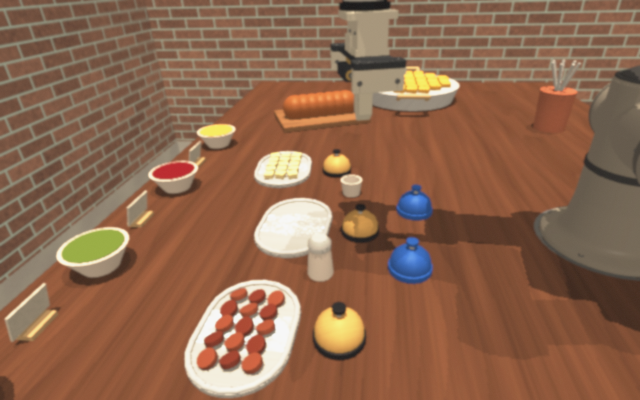

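The bell stands where it did at (360,223), its plunger is back up at (360,208), and everything else is unmoved. The hand is about 17 cm above it.

```bash
python3 -c "
from cell import robot
print(robot.hand_in())"
```

```text
the job is handed in; nothing more can be done
None
```

I pressed the brass bell in front of the empty (middle) platter, at about (0.450, 0.0185), with the closed fingertips. The plunger went down about 6 mm at 3–4 N; it rings at 3.5 mm. The ring itself can't be seen in the images, so I'm inferring it from the travel and force.

I then drew the hand straight up, ending about 17 cm above the bell, and handed in at roughly 5.4 s on the robot clock. In the last side pictures the plunger is back up. The bells, shaker, ramekin and blue look-alikes look unmoved from the first picture. I saved a final scene-camera picture too, but did not view it.

One check disagreed at first: the wrist-camera position was about 5 mm off, because I paired the picture with a later arm pose. Redone with the right pose, it agreed with the other two cameras to about 2–3 mm.

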